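Ready the tube pump: set the speed, hold the clamp arm open

TASK

Get the white bench tube pump ready for a colleague who is about to lay a tube in it: turn the speed knob on its black console until the knob's white line points into the green mark on the ring round it. Then push the red grip post of the sprung clamp arm back, away from the rollers, past both ratchet clicks and all the way to the rubber stop, and keep holding it there: the ratchet alone does not keep the arm fully open, so the program finishes while the gripper still presses the post against the stop. Leave the other things on the desk where they are.

Things in the scene. Friction and masses are not known exactly. Their poses are not given: they have to be found in the camera images.
- pump: white tube pump, 240 mm deep (x), 200 mm wide (y), heavy and fixed on rubber feet; origin on the desk under its middle, x to its back, y to its left, z up. The front 80 mm is a black console sloping gently down to the front at 10 degrees; behind it a flat dark deck, 75 mm above the desk. Nothing on the deck but the red grip post (54 mm) stands higher than 36 mm above it
- rotor (a point): middle of the roller rotor's top on the deck, 60 mm across, 34 mm high; axes of the pump. Two black tube guides (24 mm high) stand 34 mm in front of it (-x), 36 mm to its left and right; the aluminium clamp arm with its blue curved shoe lies behind it
- knob_grip (a point): point on the speed knob's axis, 28 mm above the console face, 1 mm below the knob's top; z axis along the knob's axis, out of the console (10 degrees from vertical), x axis along the black grip bar to the white line. Bar 42 mm long (x), 14 mm wide (y, flat sides to grip), 20 mm high on a round skirt 43 mm across. With the TCP here the fingertips just clear the skirt's top (9 mm above the face)
- knob_pointer (a point): point beyond the white-line end of the knob's bar, 28 mm from the axis and 4 mm above the console face, over the aluminium ring; its axes are those of knob_grip
- green_mark (a point): middle of the green mark on the aluminium ring (61 mm across) round the knob, 28 mm from the same axis and 4 mm above the console face; x axis from the knob's axis to the mark, z axis that of the knob. The mark is 14 degrees wide (7 mm). The ring is stiff and stays where it is
- speed_knob (a joint): angle of the knob in rad, from 0 (white line to the lower left) to 4.71, growing clockwise as seen from above the console; it turns smoothly with slight friction (0.04 N m) and stays where it is left
- marker_ring (a joint): angle of the green mark in rad on the same scale: the white line points to the middle of the mark when speed_knob equals this value
- grip_post (a point): point on the axis of the red grip post at the left end of the clamp arm, 11 mm below its top; the post is upright, 16 mm across, free from 25 mm below to 11 mm above this point, standing on the arm's bar (14 mm wide); with the TCP at this height the fingertips clear the bar by 6 mm. Axes: those of the pump, turned with the arm
- clamp_arm: the aluminium clamp arm with its red grip post (see point grip_post) and blue shoe; origin on its pivot axis at deck height, axes of the pump turned with the arm
- pivot (a point): point on the upright axis about which the clamp arm swings, at the same height as grip_post and 142 mm from it, near the pump's right edge; fixed to the pump, with the pump's axes
- clamp_swing (a joint): angle of the clamp arm, rad: 0 with its shoe at the rollers (sprung there), 0.40 at the rubber stop; it grows as the post is pushed to the pump's back, clockwise from above about pivot (56 mm of post travel). At the post the spring resists with 6 N at 0, 11 N at 0.40; the pawl clicks in at about 0.13 and 0.26, and if let go beyond a click the arm returns only to that click
- jar: clear specimen jar with a black cap, 64 mm across, 86 mm high, origin under its middle; bystander
- dish_a: petri dish with tan filling, 64 mm across, 15 mm high, origin under its middle; bystander
- dish_b: petri dish with green filling, 64 mm across, 15 mm high, origin under its middle; bystander
- driver: screwdriver with yellow handle, 155 mm long, lying, origin under its middle; bystander
- tweezers: fine steel tweezers, 122 mm long, lying, origin under their middle; bystander
- usb_stick: orange USB stick, 51x18x8 mm, lying, origin under its middle; bystander

How it is judged:
By the outcome, as a careful person would: the job done as asked, in the order asked, and still so for the second after the job is handed in, while the arm keeps its last pose, push and grip.
It also fails if it takes over 61 s, if anything falls off the work surface, if the arm or the gripper's body presses on something with over 40 N, if the wrist force passes 120 N, or if a joint passes its speed limit or range.

ROBOT

A 7-joint arm with a two-finger parallel gripper is mounted at the origin on a cart in front of the work surface, level with it; the furniture and walls round the work are solid. World frame = base frame: x ahead of the robot, y to its left, z up, the work surface at z = 0. Lengths are in m, angles in rad, forces in N, time in s.
With the tool pointing down it reaches from about 0.425 to 0.95 m from the base axis. Payload 4.7 kg.
Tool frame: the origin (TCP) lies between the finger pads, 19 mm behind the fingertips; this is the grasp point; z points along the fingers, y is the direction in which the jaws open and shut (so a half turn about z gives the same grasp; the last joint's range is limited). The gripper opens to 87 mm and grips with 3 to 60 N. Pads are 19 mm wide; open, the fingers measure 117 mm over their backs; the gripper's body (75 mm by 190 mm) begins 51 mm behind the grasp point.
Start: joints at [1.264, 0.469, -0.049, 1.532, 0.024, 1.141, -0.082], TCP at [0.185, -0.649, 0.241] pointing down, gripper open.
Joint ranges: [-2.59, 2.59], [-0.33, 1.99], [-1.39, 1.29], [0.1, 2.45], [-1.04, 4.18], [0.21, 1.99], [-2.66, 2.66]. Speed limits (rad/s): [2.57, 2.57, 3.14, 3.14, 3.14, 3.14, 3.14].

INTERFACE

Orientations are given as a unit quaternion [x, y, z, w].
In Python, from plant import robot gives the robot as it stands.
- The arm moves only by the shell command python3 -m handwheel 'ROWS' [FORCE]. ROWS is JSON, a list of rows, each a list of 3 entries, a list of its own where there are three numbers: the shift along the world's x, y, z in mm, then the turn, a rotation vector about the world's x, y, z in rad, then the gripper's target within -1 to 1 (fully open at 1, half-way at 0, shut at -1). In form: [[[dx, dy, dz], [ax, ay, az], fingers], ...]. A call has 1 to 5 rows; each row is the pose to reach, as a shift and turn from the pose commanded when the call began; what a row does not reach only later rows make up. A row lasts 1/8 s, in which the tool goes at most 62.5 mm and 10.7 degrees, less where a joint would pass 70% of its speed; a pose out of reach is approached as far as the arm can. A call with a gripper value outside its range is refused whole. The fingers move at their own pace and stop on an object; FORCE is the grip in N (left out, the last holds). Time passes only in rows, so rows that repeat a pose let the fingers close. It gives the time, the measured TCP pose, the force and the opening at its end, in the units of the state.
- robot.get_obs(): the state, without advancing time (a new reading comes with each control period).
- robot.snapshot(name): name is "scene" or "top" or "wrist"; returns a dict with "color" (384x512x3 uint8, blue, green, red), "depth" (384x512 float32, m along the optical axis (not along the pixel's ray), 0 where there is no reading), "fx", "fy", "cx", "cy" (pixels), "T" (4x4, takes a point from camera to world coordinates); the wrist camera has in their place "hand_eye" (4x4, takes a point from camera to tool coordinates, whose origin is the TCP and whose axes are the flange's). Camera axes: x right, y down, z forward; pixel columns grow to the right and rows downward; lengths in m; the calibration is good to about 2 mm. A picture is of the moment at which its call begins: read the wrist's pose just before it.
- robot.hand_in(): hands the job in, once; it reports no verdict.
The state is a dict: "time": time; "joints": joint angles; "qd": joint speeds; "joint_torque": joint torques, N m; "tcp_pos": TCP position; "eef_rot": TCP orientation; "wrist_force": force on the tool from outside, world axes, zero at the start; "torque": the same for the moment, N m; "grip_width": finger opening in m.
Only numpy, scipy, OpenCV 4.12 (cv2) and the standard library are available. Lean on these libraries where they do the work, as an engineer would, in place of code of your own. Each camera call takes 0.05 s, during which the arm holds its last target.

## Working session

There is one attempt and no reset: what is moved stays moved. The work goes in short steps, Python scripts to look and compute and a shell command to move; the robot and the scene stay as the last step left them, time stands still between calls to the robot, and variables do not carry over. Pictures are saved under pics/ and viewed, and the job is handed in when it is done.

```bash
ls; mkdir -p pics; python3 - <<'E'
from plant import robot
import cv2,numpy as np
print(robot.get_obs())
for n in ["scene","top","wrist"]:
    s=robot.snapshot(n); cv2.imwrite(f"pics/{n}0.png",s["color"]); np.savez(f"{n}0.npz",**s)
    print(n,s["fx"],s["cx"],s["cy"],s.get("T",s.get("hand_eye")))
E
```

```text
pics
{'time': 0.0, 'joints': array([ 1.26409863,  0.46944612, -0.0486001 ,  1.53369487,  0.02411837,
        1.14098631, -0.08228595]), 'qd': array([-8.95292245e-04, -1.35066363e-03,  1.07616361e-03, -3.72707733e-06,
       -6.67789885e-04, -8.74837073e-04,  6.07180675e-04]), 'joint_torque': array([ 2.30693058e-04, -5.07981277e+01, -8.04141280e-02, -2.36162996e+01,
       -6.12664525e-02,  3.79058265e-02,  1.80575430e-04]), 'tcp_pos': array([ 0.18496613, -0.64857827,  0.24019586]), 'eef_rot': array([ 9.90364570e-01,  1.38481295e-01, -1.77125137e-04, -9.57894401e-04]), 'wrist_force': array([-0.77508451, -1.04042691,  0.72379302]), 'torque': array([ 0.06960669, -0.00665006,  0.04721119]), 'grip_width': 0.08723409028702363}
scene 404.832856600732 248.1820243915331 191.321575168394 [[-0.83204503 -0.42774624  0.35317733  0.13996984]
 [-0.55442705  0.66154621 -0.50494283  0.81199596]
 [-0.01765573 -0.61594624 -0.78759032  1.0242953 ]
 [ 0.          0.          0.          1.        ]]
top 349.2193764854171 260.8851657160003 196.7396267625613 [[-0.10343362 -0.97160832  0.21278804  0.37677116]
 [-0.99462021  0.10225616 -0.01656217  0.21986541]
 [-0.00566695 -0.21335637 -0.97695801  0.9527804 ]
 [ 0.          0.          0.          1.        ]]
wrist 277.68821311669166 254.86689618884063 190.77294189112442 [[ 8.07626959e-04 -9.62497842e-01 -2.71288134e-01  7.31345494e-02]
 [ 9.99999660e-01  7.31639546e-04  3.81237463e-04  6.55156961e-04]
 [-1.68455108e-04 -2.71288349e-01  9.62498106e-01 -1.43763808e-01]
 [ 0.00000000e+00  0.00000000e+00  0.00000000e+00  1.00000000e+00]]
```

View pics/scene0.png

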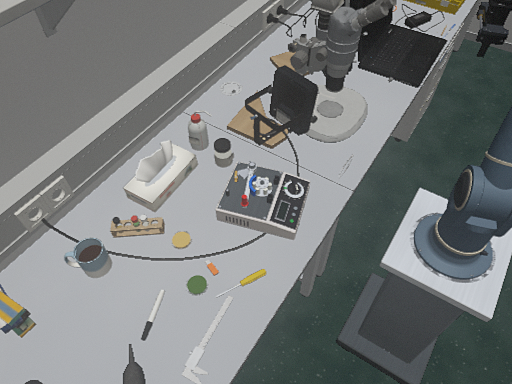

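View pics/top0.png

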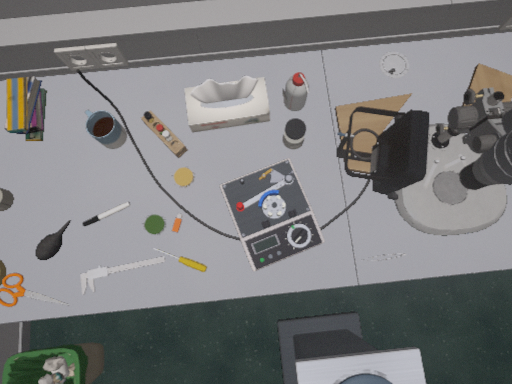

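View pics/wrist0.png

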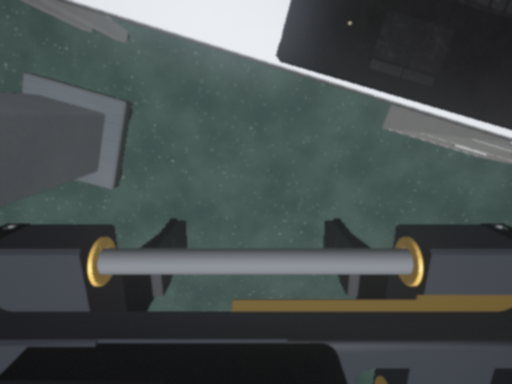

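The scene view shows the pump near (265,200). In the top view it lies at about (272,215), with the knob ring at (300,236), the red post at (240,206) and the rotor at (274,206). I'll zoom in and measure these.

```bash
cat > h.py <<'E'
import numpy as np,cv2
from scipy.spatial.transform import Rotation as R
def load(n): return dict(np.load(n))
def ray(s,u,v,T=None):
    T=s["T"] if T is None else T
    d=T[:3,:3]@np.array([(u-s["cx"])/s["fx"],(v-s["cy"])/s["fy"],1]); return T[:3,3],d
def onz(s,u,v,z,T=None):
    o,d=ray(s,u,v,T); return o+d*(z-o[2])/d[2]
def proj(s,p,T=None):
    T=s["T"] if T is None else T
    q=T[:3,:3].T@(np.asarray(p)-T[:3,3]); return np.array([q[0]/q[2]*s["fx"]+s["cx"],q[1]/q[2]*s["fy"]+s["cy"]])
def wT(s,o):
    M=np.eye(4);M[:3,:3]=R.from_quat(o["eef_rot"]).as_matrix();M[:3,3]=o["tcp_pos"]; return M@s["hand_eye"]
E
python3 - <<'E'
from h import *
t=load("top0.npz");c=t["color"][150:280,210:335]
cv2.imwrite("pics/topz.png",cv2.resize(c,None,fx=4.6,fy=4.6,interpolation=cv2.INTER_CUBIC))
t2=load("scene0.npz");c=t2["color"][150:245,205:320]
cv2.imwrite("pics/scenez.png",cv2.resize(c,None,fx=6,fy=6,interpolation=cv2.INTER_CUBIC))
for n,u,v,z in [("knob",300,236,.07),("post",240,206,.129),("rotor",274,206,.109),("FR corner?",322,243,.05),("bl",222,188,.075),("br",288,162,.075)]: print(n,onz(t,u,v,z))
hsv=cv2.cvtColor(t["color"],cv2.COLOR_BGR2HSV)
m=((hsv[...,0]<8)|(hsv[...,0]>172))&(hsv[...,1]>130)&(hsv[...,2]>80)
n,l,st,ce=cv2.connectedComponentsWithStats(m.astype(np.uint8)); print(st[1:],ce[1:])
E
```

```text
knob [0.45783376 0.11720997 0.07      ]
post [0.53880508 0.2581352  0.129     ]
rotor [0.53400024 0.17590624 0.109     ]
FR corner? [0.43596863 0.06098886 0.05      ]
bl [0.60152642 0.30269834 0.075     ]
br [0.65347018 0.12442798 0.075     ]
[[293  73  10  13  74]
 [303  75   1   1   1]
 [156 124   7   7  38]
 [236 202   8   9  55]] [[297.09459459  79.2972973 ]
 [303.          75.        ]
 [159.26315789 127.21052632]
 [239.6        206.2       ]]
```

View pics/topz.png

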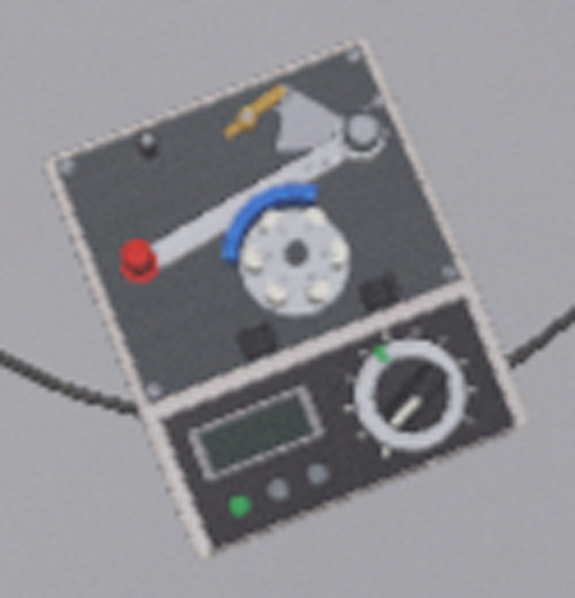

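View pics/scenez.png

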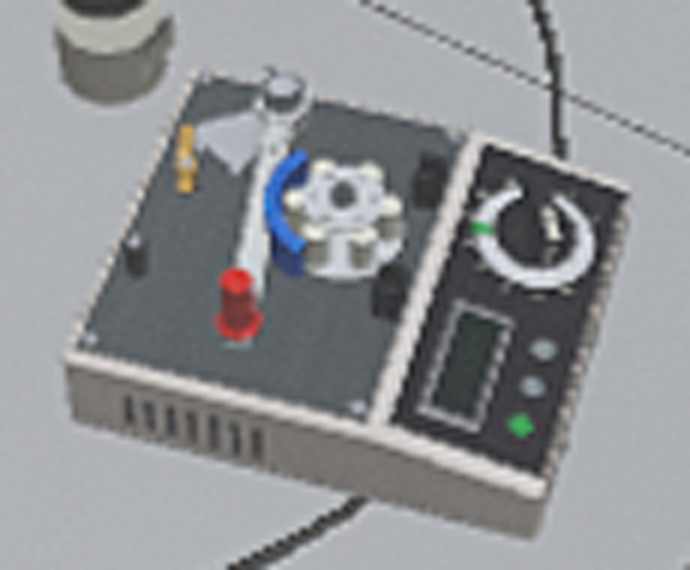

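```bash
python3 - <<'E'
from h import *
H={}
for n in ["top0.npz","scene0.npz"]:
    s=load(n);d=s["depth"];v,u=np.mgrid[:384,:512]
    P=np.stack([(u-s["cx"])/s["fx"]*d,(v-s["cy"])/s["fy"]*d,d],-1)@s["T"][:3,:3].T+s["T"][:3,3]
    P=P[d>0]; 
    g=np.full((14,24),-99)
    for x,y,z in P:
        i=int((x-0.1)//.05);j=int((y+.8)//.05)
        if 0<=i<14 and 0<=j<24: g[i,j]=max(g[i,j],round(z*100))
    print(n,"cols y=-.8..; rows x=.1..(cm)")
    print('      ',' '.join(f'{round(-80+5*j):4d}' for j in range(24)))
    for i in range(14): print(f'{10+5*i:4d}  ',' '.join(f'{k:4d}' for k in g[i]))
t=load("top0.npz")
for a in [(220.4,184.1),(289.3,158.7),(255,270.7),(323.7,241.7)]: print(onz(t,*a,.075),onz(t,*a,.06))
E
```

```text
top0.npz cols y=-.8..; rows x=.1..(cm)
        -80  -75  -70  -65  -60  -55  -50  -45  -40  -35  -30  -25  -20  -15  -10   -5    0    5   10   15   20   25   30   35
  10    -73  -73  -73  -73  -73  -73  -73  -73  -73  -73  -73  -73    0    0    0    1    1    0    0    0  -73  -73  -73  -73
  15    -73  -73  -73  -73  -73  -73  -73  -73  -73  -73  -73  -73    0    0    0    0    0    0    0    0  -73  -73  -73  -73
  20    -73  -73  -73  -73  -73  -73  -73  -73  -73  -73  -73  -73  -73  -73  -73  -73  -73  -73  -73  -73  -73  -73  -73  -73
  25    -73  -73  -73  -73  -73  -73  -73  -73  -73  -73  -73  -73  -73  -73  -73  -73  -73  -73  -73  -73  -73  -73  -73  -73
  30    -99  -99  -99  -99  -99  -99  -99    0    0    0    0    0    0    1    0    0    0    0    0    0    0    0    0    0
  35    -99  -99  -99  -99  -99  -99    0    0    0    0    1    0    1    1    1    1    0    0    0    6    6    6    0    2
  40    -99  -99  -99  -99  -99  -99    0    2    3    3    3    3    0    0    0    0    0    7    9    7    7    7    0    2
  45    -99  -99  -99  -99  -99  -99    3    
[... 2369 characters left out ...]
   1  -99   11   10   10   10    7    1
  65     21   23   26   28   27    6    1    3   25   28   42   25   26   26   14   17   15    1    8    7    1    0    1    1
  70    -99  -99  -99  -99  -99    0    2  -99  -99   26   27    1   17   16   16   16    1    9    9    1    1    1    1    4
  75    -99  -99  -99  -99  -99  -99    2  -99  -99  -99    1    2    3    3    3    2    1    9    9    1    5    5    6    6
[0.61234832 0.30599922 0.075     ] [0.616374   0.30747112 0.06      ]
[0.66214074 0.11993341 0.075     ] [0.66701729 0.11822571 0.06      ]
[0.38429157 0.23863641 0.075     ] [0.38442008 0.23895717 0.06      ]
[0.43709127 0.06071137 0.075     ] [0.43812206 0.05799166 0.06      ]
```

```bash
python3 -m handwheel '[[[0,0,62],[0,0,0.0],1],[[0,0,124],[0,0,0],1],[[0,0,186],[0,0,0],1],[[0,0,248],[0,0,0],1],[[0,0,310],[0,0,0],1]]'
```

```text
time: 0.78
tcp_pos: [0.1849, -0.6487, 0.5532]
eef_rot: [0.99, 0.138, 0.0, 0.0]
wrist_force: [0.2, -1.0, 0.0]
grip_width: 0.087
```

```bash
python3 -m handwheel '[[[20,58,0],[0,0,0.15],1],[[40,116,0],[0,0,0.3],1],[[60,174,0],[0,0,0.45],1],[[80,232,0],[0,0,0.6],1],[[100,290,0],[0,0,0.75],1]]'
python3 -m handwheel '[[[20,58,0],[0,0,0.15],1],[[40,116,0],[0,0,0.3],1],[[60,174,0],[0,0,0.45],1],[[80,232,0],[0,0,0.6],1],[[100,290,0],[0,0,0.75],1]]'
```

```text
time: 1.4
tcp_pos: [0.2855, -0.3569, 0.551]
eef_rot: [0.87, 0.494, -0.0, -0.0]
wrist_force: [0.5, 0.5, 0.9]
grip_width: 0.0869
time: 2.02
tcp_pos: [0.3852, -0.067, 0.5512]
eef_rot: [0.629, 0.778, -0.0, 0.0]
wrist_force: [0.8, -0.3, -0.4]
grip_width: 0.0869
```

```bash
python3 -m handwheel '[[[15,50,-30],[0,0,0.07],1],[[30,100,-60],[0,0,0.14],1],[[45,150,-90],[0,0,0.21],1],[[60,200,-120],[0,0,0.28],1],[[75,235,-165],[0,0,0.35],1]]'
python3 -m handwheel '[[[20,35,-40],[0,0,0],1],[[20,35,-60],[0,0,0],1],[[20,35,-60],[0,0,0],1]]'
cat > snap.py <<'E'
import sys
from plant import robot
from h import *
o=robot.get_obs();s=robot.snapshot("wrist");s["T"]=wT(s,o)
k=sys.argv[1];np.savez(k+".npz",**s);cv2.imwrite(f"pics/{k}.png",cv2.resize(s["color"],None,fx=1.5,fy=1.5))
print(o["time"],o["tcp_pos"],o["eef_rot"],o["joints"],o["wrist_force"],o["grip_width"])
E
python3 snap.py w1
```

```text
time: 2.65
tcp_pos: [0.4606, 0.1683, 0.3862]
eef_rot: [0.484, 0.875, 0.001, 0.001]
wrist_force: [0.9, -1.5, -0.5]
grip_width: 0.087
time: 3.02
tcp_pos: [0.4793, 0.2005, 0.3245]
eef_rot: [0.485, 0.874, -0.001, -0.002]
wrist_force: [0.0, 0.1, -0.3]
grip_width: 0.0867
3.025 [0.47932401 0.2004902  0.32448402] [ 0.48504688  0.8744856  -0.00140684 -0.00157514] [ 0.33184184  0.27608579 -0.97844086  1.74281582  0.23849924  1.25446403
 -0.14701608] [ 0.00803416  0.14391275 -0.26848416] 0.08672688030948604
```

View pics/w1.png

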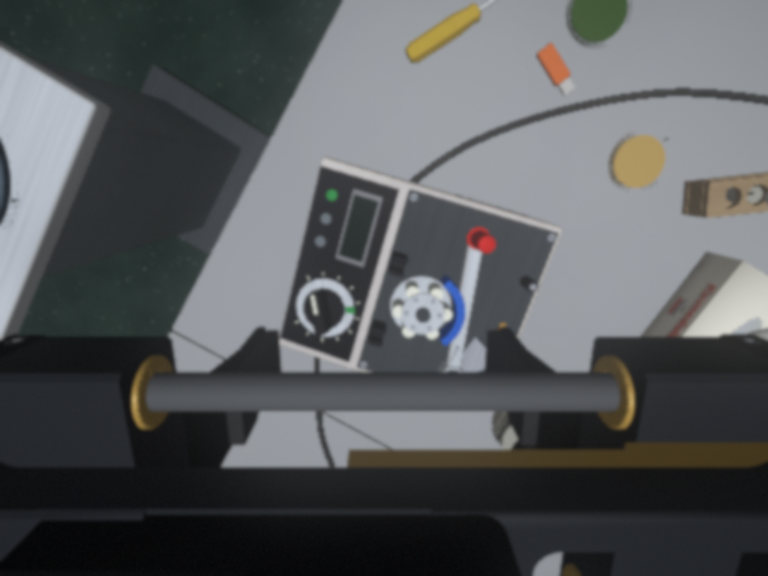

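```bash
python3 - <<'E'
from h import *
s=load("w1.npz");c=s["color"]
cv2.imwrite("pics/w1z.png",cv2.resize(c[100:250,180:380],None,fx=4,fy=4,interpolation=cv2.INTER_CUBIC))
E
```

```text
(no output)
```

View pics/w1z.png

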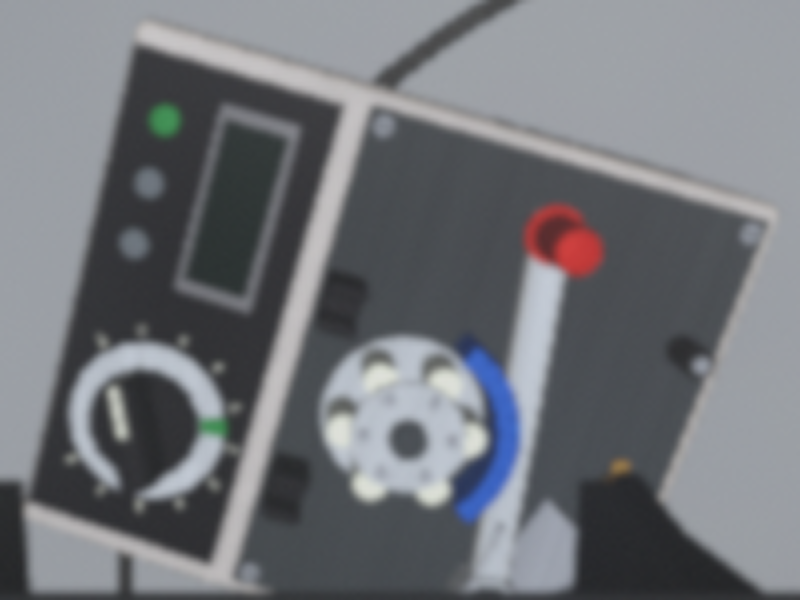

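```bash
python3 - <<'E'
from h import *
s=load("w1.npz");c=s["color"];z=lambda u,v:(180+u/4-.375,100+v/4-.375)
for k,(u,v) in dict(deckFL=(350,92),deckBL=(775,213),deckFR=(222,575),topFL=(145,28),FRout=(30,505)).items(): print(k,onz(s,*z(u,v),.075))
a=onz(s,*z(350,92),.075);b=onz(s,*z(775,213),.075);print("yaw",np.degrees(np.arctan2(*(b-a)[1::-1])),np.linalg.norm(b-a))
# depth console plane
d=s["depth"];P=[]
for u in range(40,340,6):
  for v in range(60,560,6):
    uu,vv=z(u,v);uu=int(round(uu));vv=int(round(vv))
    if d[vv,uu]>0:
      o,r=ray(s,uu,vv);P.append(np.r_[o+r*d[vv,uu],u,v])
P=np.array(P)
poly=np.array([[140,60],[330,110],[215,560],[60,500]],np.int32)
ins=np.array([cv2.pointPolygonTest(poly.reshape(-1,1,2).astype(np.float32),(float(p[3]),float(p[4])),False)>0 and not (60<p[3]<240 and p[4]>320) for p in P])
Q=P[ins,:3];n=None
for _ in range(5):
  m=Q.mean(0);n=np.linalg.svd(Q-m)[2][2];n*=np.sign(n[2]);r=(Q-m)@n;Q=Q[abs(r)<max(.002,1.5*r.std())]
print(len(Q),m,n,np.degrees(np.arccos(n[2])),np.degrees(np.arctan2(-n[1],-n[0])),r.std())
# deck depth
for u,v in [(430,150),(450,280),(650,250),(630,330)]:
  uu,vv=map(round,z(u,v));o,rr=ray(s,uu,vv);print("deck",o+rr*d[vv,uu])
# masks
hsv=cv2.cvtColor(c,cv2.COLOR_BGR2HSV)
g=(hsv[...,0]>45)&(hsv[...,0]<80)&(hsv[...,1]>90)&(hsv[...,2]>60)
nn,l,st,ce=cv2.connectedComponentsWithStats(g[100:250,180:380].astype(np.uint8));print(st[1:],ce[1:]+[180,100])
E
```

```text
deckFL [0.4592935  0.25990682 0.075     ]
deckBL [0.60903399 0.30456293 0.075     ]
deckFR [0.51560307 0.08019063 0.075     ]
topFL [0.38894947 0.24079116 0.075     ]
FRout [0.43850908 0.06629111 0.075     ]
yaw 16.605809642984962 0.15625742365100767
1180 [0.43973587 0.19758642 0.06827918] [-0.17061905 -0.05591032  0.98374955] 10.343325820191335 18.143501392510345 0.0009841898704911248
deck [0.49322052 0.25821502 0.07562829]
deck [0.52545046 0.22311796 0.07494554]
deck [0.57963137 0.27062133 0.0741812 ]
deck [0.59136938 0.24309041 0.07363974]
[[ 37  26   8   8  53]
 [ 51 105   6   3  17]] [[220.67924528 129.64150943]
 [233.64705882 206.05882353]]
```

```bash
cat > knob.py <<'E'
from h import *
YAW=np.radians(16.8);t=np.radians(10)
m=np.array([0.43974,0.19759,0.06828])
ex=np.array([np.cos(YAW)*np.cos(t),np.sin(YAW)*np.cos(t),np.sin(t)])  # up-slope (to back)
ey=np.array([-np.sin(YAW),np.cos(YAW),0]);n=np.cross(ex,ey)
def onplane(s,u,v,h):
    o,d=ray(s,u,v);q=m+n*h;return o+d*((q-o)@n)/(d@n)
def pl(p): return np.array([(p-m)@ex,(p-m)@ey])
E
python3 - <<'E'
from knob import *
s=load("w1.npz");c=s["color"];hsv=cv2.cvtColor(c,cv2.COLOR_BGR2HSV)
v,u=np.nonzero((hsv[...,2]>130)&(hsv[...,1]<60))
pts=np.array([np.r_[pl(onplane(s,a,b,.003)),a,b] for a,b in zip(u,v)])
C0=pl(onplane(s,180+147/4,100+422/4,.003))
r=np.hypot(*(pts[:,:2]-C0).T);pts=pts[(r>.021)&(r<.034)]
C=C0
for _ in range(4):
  A=np.c_[2*pts[:,:2],np.ones(len(pts))];sol=np.linalg.lstsq(A,(pts[:,:2]**2).sum(1),rcond=None)[0];C=sol[:2];rad=np.sqrt(sol[2]+C@C)
  r=np.hypot(*(pts[:,:2]-C).T);pts=pts[abs(r-rad)<.006]
print("C",C,C0,rad,len(pts), "r range",np.percentile(r,[5,95]))
W=m+C[0]*ex+C[1]*ey;print("axis@face",W,"grip",W+.028*n)
ang=lambda p:np.degrees(np.arctan2(*(p-C)[::-1]))
G=pl(onplane(s,233.65,206.06,.003));print("green",ang(G),np.hypot(*(G-C)))
for h in (.029,):
  a=pl(onplane(s,180+111/4-.4,100+388/4-.4,h));b=pl(onplane(s,180+124/4-.4,100+438/4-.4,h));print("line",a-C,b-C,ang(a),ang(b),"dir",np.degrees(np.arctan2(*(a-b)[::-1])),np.degrees(np.arctan2(*(b-a)[::-1])))
E
```

```text
C [-0.00383581 -0.08298339] [-0.00267427 -0.08298684] 0.026667195112646966 525 r range [0.02217308 0.03026694]
axis@face [0.46010853 0.11705656 0.06761392] grip [0.4554539  0.11565124 0.09518854]
green 15.695269735459787 0.02737442285883601
line [-0.00888857  0.0180578 ] [-0.0001146  0.0016985] 116.20774775388486 93.85995535965223 dir 118.20596299225885 -61.794037007741146
```

```bash
cat > plan.py <<'E'
from knob import *
from plant import robot
AX=m-0.00384*ex-0.08298*ey
def plan(h,ang,C=AX):
    o=robot.get_obs();a=np.radians(ang);x=np.cos(a)*ex+np.sin(a)*ey;zz=-n
    Rt=np.c_[x,np.cross(zz,x),zz];R0=R.from_quat(o["eef_rot"]).as_matrix()
    print("d mm",np.round(1e3*(C+h*n-o["tcp_pos"]),1),"rv",np.round(R.from_matrix(Rt@R0.T).as_rotvec(),3),"f",np.round(o["wrist_force"],1),np.round(o["torque"],2))
E
python3 - <<'E'
from plan import *
plan(.078,117);plan(.028,117)
E
```

```text
d mm [ -32.9  -87.5 -181.6] rv [ 0.033 -0.173  0.207] f [-0.7 -0.4  0.6] [ 0.05 -0.11  0.06]
d mm [ -24.6  -85.  -230.8] rv [ 0.033 -0.173  0.207] f [-0.7 -0.4  0.6] [ 0.05 -0.11  0.06]
```

```bash
python3 -m handwheel '[[[-10,-28,-50],[0.011,-0.058,0.07],0],[[-20,-55,-100],[0.022,-0.115,0.14],0],[[-33,-87,-150],[0.033,-0.173,0.207],0],[[-33,-87,-175],[0.033,-0.173,0.207],0],[[-33,-87,-175],[0.033,-0.173,0.207],0]]'
python3 snap.py w2; python3 -c "
from plan import *
plan(.028,117)"
```

```text
time: 3.7
tcp_pos: [0.4471, 0.1129, 0.1514]
eef_rot: [0.392, 0.916, 0.056, 0.067]
wrist_force: [-0.1, 1.1, 1.0]
grip_width: 0.0474
3.7 [0.44710874 0.11286028 0.15138923] [0.39150701 0.91601076 0.05571019 0.06740121] [ 0.4731257   0.28168078 -0.92939855  2.19079555  0.41993941  0.64378176
  0.02494208] [-0.09772189  1.09099708  1.0142615 ] 0.04736735332464542
d mm [  7.1   1.6 -57.5] rv [-0.     0.004  0.001] f [ 0.6 -0.1  0.1] [ 0.02  0.02 -0.04]
```

View pics/w2.png

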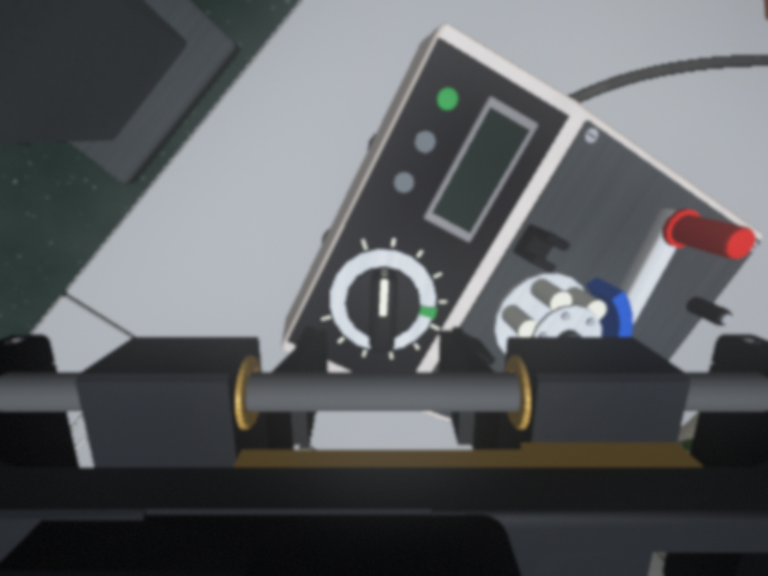

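The wrist view shows the white line vertical at (384,297) and centred between the fingers, with the green mark at (428,312). I'll re-measure from here.

```bash
python3 - <<'E'
from plan import *
s=load("w2.npz");c=s["color"];hsv=cv2.cvtColor(c,cv2.COLOR_BGR2HSV)
g=(hsv[...,0]>45)&(hsv[...,0]<80)&(hsv[...,1]>90)&(hsv[...,2]>60)
nn,l,st,ce=cv2.connectedComponentsWithStats(g.astype(np.uint8))
for i in range(1,nn):
  if st[i,4]>15 and st[i,1]>150: 
    for h in(.002,.004):
      p=pl(onplane(s,*ce[i],h))-pl(AX);print("green",ce[i],st[i],np.degrees(np.arctan2(p[1],p[0])),np.hypot(*p))
C0=pl(AX)
v,u=np.nonzero((hsv[...,2]>130)&(hsv[...,1]<60))
pts=np.array([pl(onplane(s,a,b,.003)) for a,b in zip(u,v)])
for _ in range(5):
  r=np.hypot(*(pts-C0).T);q=pts[(r>.021)&(r<.033)]
  sol=np.linalg.lstsq(np.c_[2*q,np.ones(len(q))],(q**2).sum(1),rcond=None)[0];C0=sol[:2]
print("C",C0-pl(AX),np.sqrt(sol[2]+C0@C0))
w=(hsv[...,2]>150)&(hsv[...,1]<70)
nn,l,st,ce=cv2.connectedComponentsWithStats(w.astype(np.uint8))
for i in range(1,nn):
  if abs(ce[i,0]-256)<6 and abs(ce[i,1]-198)<10:
    v,u=np.nonzero(l==i);q=np.array([pl(onplane(s,a,b,.029)) for a,b in zip(u,v)]);d=np.linalg.svd(q-q.mean(0))[2][0]
    p=q.mean(0)-pl(AX);print("line",st[i],ce[i],p,np.degrees(np.arctan2(p[1],p[0])),"dir",np.degrees(np.arctan2(d[1],d[0])))
E
```

```text
green [285.54285714 207.48571429] [279 205  13   8  70] 14.860810579765095 0.02679490759665901
green [285.54285714 207.48571429] [279 205  13   8  70] 16.227670821180745 0.026430790003186967
C [-0.00040034  0.0001714 ] 0.026540396614803983
line [253 186   6  25 135] [255.37777778 197.62222222] [-0.00509628  0.01036219] 116.18865258775753 dir -65.06055813402058
```

```bash
python3 -m handwheel '[[[3,1,-29],[0,0.004,0],0],[[7,2,-57],[0,0.004,0],0],[[7,2,-57],[0,0.004,0],-1],[[7,2,-57],[0,0.004,0],-1],[[7,2,-57],[0,0.004,0],-1]]' 20
python3 -c "
from plan import *
plan(.028,116)"
```

```text
time: 4.38
tcp_pos: [0.4553, 0.1163, 0.0959]
eef_rot: [0.391, 0.916, 0.056, 0.067]
wrist_force: [-0.0, 0.1, 0.5]
grip_width: 0.0217
d mm [ 0.2 -0.6 -0.7] rv [ 0.002  0.001 -0.017] f [-0.   0.1  0.5] [-0.01  0.09  0.01]
```

```bash
python3 -c "
from knob import *
print(n)"; python3 -m handwheel '[[[0,0,0],[0,0,0],-1],[[0,0,0],[0,0,0],-1]]' 20
python3 -m handwheel '[[[0,0,0],[0.029,0.009,-0.172],-1],[[0,0,0],[0.058,0.018,-0.345],-1],[[0,0,0],[0.087,0.026,-0.517],-1],[[0,0,0],[0.117,0.035,-0.69],-1],[[0,0,0],[0.146,0.044,-0.862],-1]]'
python3 -c "
from plan import *
plan(.028,116);plan(.028,15.5)"
```

```text
[-0.16623679 -0.05018984  0.98480775]
time: 4.62
tcp_pos: [0.4555, 0.1167, 0.0956]
eef_rot: [0.391, 0.916, 0.057, 0.067]
wrist_force: [-1.6, 0.3, 7.5]
grip_width: 0.0139
time: 5.25
tcp_pos: [0.4558, 0.1168, 0.0957]
eef_rot: [0.744, 0.662, 0.081, 0.036]
wrist_force: [1.2, 1.2, 4.5]
grip_width: 0.0139
d mm [-0.3 -1.1 -0.5] rv [-0.148 -0.043  0.849] f [1.2 1.2 4.5] [ 0.16 -0.26  0.05]
d mm [-0.3 -1.1 -0.5] rv [ 0.145  0.049 -0.878] f [1.2 1.2 4.5] [ 0.16 -0.26  0.05]
```

```bash
python3 -m handwheel '[[[0,0,0],[0.029,0.01,-0.175],-1],[[0,0,0],[0.058,0.02,-0.351],-1],[[0,0,0],[0.087,0.029,-0.526],-1],[[0,0,0],[0.116,0.039,-0.702],-1],[[0,0,0],[0.145,0.049,-0.878],-1]]'
python3 -m handwheel '[[[0,0,0],[0,0,0],-1],[[0,0,0],[0,0,0],-1]]'
python3 -c "
from plan import *
plan(.028,15.5)"; python3 snap.py w3
```

```text
time: 5.88
tcp_pos: [0.4561, 0.1166, 0.0957]
eef_rot: [0.957, 0.277, 0.088, -0.003]
wrist_force: [1.5, 0.7, 3.5]
grip_width: 0.0139
time: 6.12
tcp_pos: [0.4561, 0.1166, 0.0957]
eef_rot: [0.956, 0.281, 0.088, -0.002]
wrist_force: [0.5, -0.1, 7.3]
grip_width: 0.0138
d mm [-0.6 -0.9 -0.5] rv [-0.002  0.001 -0.008] f [ 0.5 -0.1  7.3] [ 0.   -0.41 -0.07]
6.125 [0.45609832 0.11656617 0.09570498] [ 0.955679    0.28098416  0.08787081 -0.00206498] [-0.02377806  0.30040425 -0.36995921  2.24233483  0.26995563  0.45567326
 -1.60109084] [ 0.52699695 -0.07935522  7.32720637] 0.0137829998934856
```

View pics/w3.png

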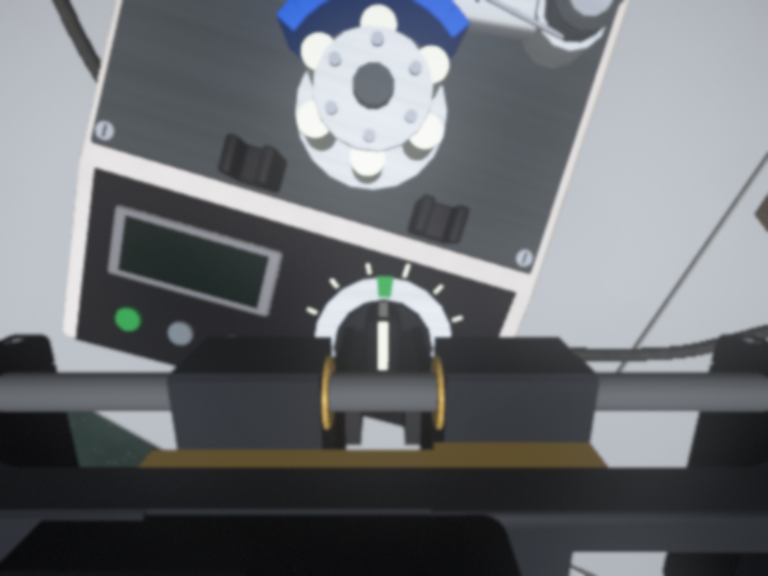

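The white line (x=383) points into the green mark (x=385). Next I release the knob and rise.

```bash
python3 -m handwheel '[[[0,0,0],[0,0,0],-0.4],[[0,0,0],[0,0,0],-0.2],[[0,0,0],[0,0,0],-0.2],[[-4,-1,25],[0,0,0],-0.2],[[-9,-3,75],[0,0,0],-0.2]]'
python3 -m handwheel '[[[-10,0,60],[0,0,0],-0.2],[[-10,10,100],[0,0.1,0],-0.2],[[-10,10,100],[0,0.17,0],-0.2],[[-10,10,100],[0,0.17,0],-0.2]]'
python3 snap.py w4
```

```text
time: 6.8
tcp_pos: [0.4433, 0.1123, 0.1681]
eef_rot: [0.956, 0.28, 0.083, -0.003]
wrist_force: [0.6, 0.2, -0.2]
grip_width: 0.0348
time: 7.3
tcp_pos: [0.4357, 0.1226, 0.269]
eef_rot: [0.96, 0.278, 0.004, -0.026]
wrist_force: [0.0, -0.2, -0.2]
grip_width: 0.035
7.3 [0.43568497 0.12264415 0.26904506] [ 0.96016534  0.27819211  0.00410538 -0.02597715] [ 0.10751664  0.10053396 -0.47039751  1.98138735 -0.00648233  1.05826482
 -1.36418835] [ 0.02974417 -0.17716063 -0.23490232] 0.03504380649736702
```

View pics/w4.png

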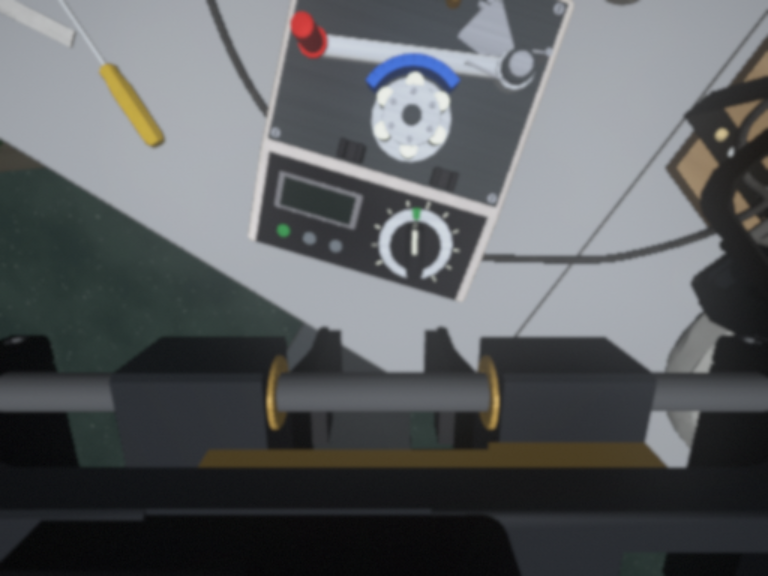

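The knob stayed put, with the line pointing at the green mark (415,214). Next I check the angle and measure the post and pivot from both wrist views.

```bash
python3 - <<'E'
from plan import *
s=load("w4.npz");c=s["color"];hsv=cv2.cvtColor(c,cv2.COLOR_BGR2HSV)
g=(hsv[...,0]>45)&(hsv[...,0]<80)&(hsv[...,1]>90)&(hsv[...,2]>60)
nn,l,st,ce=cv2.connectedComponentsWithStats(g.astype(np.uint8))
for i in range(1,nn):
  if st[i,4]>8 and abs(ce[i,0]-277)<10:
      p=pl(onplane(s,*ce[i],.003))-pl(AX);print("green",ce[i],np.degrees(np.arctan2(p[1],p[0])),np.hypot(*p))
w=(hsv[...,2]>140)&(hsv[...,1]<80)
nn,l,st,ce=cv2.connectedComponentsWithStats(w.astype(np.uint8))
for i in range(1,nn):
  if abs(ce[i,0]-277)<6 and abs(ce[i,1]-161)<8:
    v,u=np.nonzero(l==i);q=np.array([pl(onplane(s,a,b,.029)) for a,b in zip(u,v)]);d=np.linalg.svd(q-q.mean(0))[2][0]
    p=q.mean(0)-pl(AX);print("line",st[i],p,np.degrees(np.arctan2(p[1],p[0])),"dir",np.degrees(np.arctan2(d[1],d[0])))
cv2.imwrite("pics/w4z.png",cv2.resize(c[0:110,170:390],None,fx=3.6,fy=3.6,interpolation=cv2.INTER_CUBIC))
for n in("w1","w4"):
  s=load(n+".npz");hsv=cv2.cvtColor(s["color"],cv2.COLOR_BGR2HSV)
  m_=((hsv[...,0]<8)|(hsv[...,0]>172))&(hsv[...,1]>130)&(hsv[...,2]>150)
  nn,l,st,ce=cv2.connectedComponentsWithStats(m_.astype(np.uint8));print(n,[ (list(a),b.round(1)) for a,b in zip(st[1:],ce[1:]) if a[4]>30])
s=load("w1.npz");z=(180+580/4-.375,100+252/4-.375);print("top w1",onz(s,*z,.129))
s=load("w4.npz");print("top w4",onz(s,302/1.5,23/1.5,.129),"pivot", [onz(s,518/1.5,64/1.5,zz) for zz in(.09,.1,.11)])
E
```

```text
green [277.26923077 141.19230769] 14.413044343260749 0.02737386897014884
line [251 135  51  50 865] [0.01162184 0.00262516] 12.728467688554348 dir -71.49706381608941
line [274 153   5  17  60] [0.01004275 0.00292458] 16.236247990129932 dir -166.7584743375168
w1 [([np.int32(319), np.int32(157), np.int32(11), np.int32(11), np.int32(96)], array([324.2, 162.4]))]
w4 [([np.int32(194), np.int32(8), np.int32(15), np.int32(17), np.int32(200)], array([201.1,  16. ])), ([np.int32(200), np.int32(19), np.int32(17), np.int32(19), np.int32(82)], array([210.1,  31.1]))]
top w1 [0.54260146 0.25751642 0.129     ]
top w4 [0.54296429 0.25657923 0.129     ] pivot [array([0.60645395, 0.12837533, 0.09      ]), array([0.60312568, 0.12915879, 0.1       ]), array([0.5997974 , 0.12994226, 0.11      ])]
```

View pics/w4z.png

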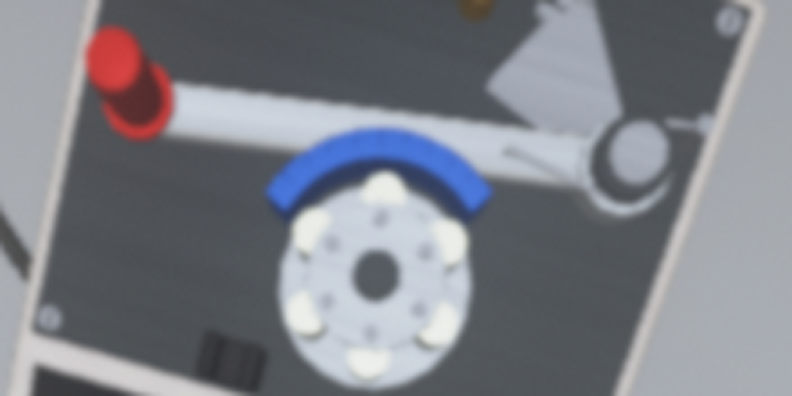

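```bash
cat > pp.py <<'E'
from h import *
from plant import robot
PV=np.array([.603,.129,.118])
def pp(th,off,z=.118):
    o=robot.get_obs();a=np.radians(115)-th;y=a-np.pi/2
    p=PV+.142*np.array([np.cos(a),np.sin(a),0])-off*np.array([np.cos(y),np.sin(y),0]);p[2]=z
    x=np.array([np.cos(y),np.sin(y),0]);zz=np.array([0,0,-1.]);Rt=np.c_[x,np.cross(zz,x),zz];R0=R.from_quat(o["eef_rot"]).as_matrix()
    print(th,off,"tgt",p.round(4),"d",np.round(1e3*(p-o["tcp_pos"]),1),"rv",np.round(R.from_matrix(Rt@R0.T).as_rotvec(),3),"f",o["wrist_force"].round(1),o["grip_width"].round(4),round(o["time"],2))
E
python3 -c "
from pp import *
pp(0,.034,.22);pp(0,.034)"
```

```text
Traceback (most recent call last):
  File "pp.py", line 8, in pp
    print(th,off,"tgt",p.round(4),"d",np.round(1e3*(p-o["tcp_pos"]),1),"rv",np.round(R.from_matrix(Rt@R0.T).as_rotvec(),3),"f",o["wrist_force"].round(1),o["grip_width"].round(4),round(o["time"],2))
                                                                                                                                                         ^^^^^^^^^^^^^^^^^^^^^
AttributeError: 'float' object has no attribute 'round'
```

```bash
sed -i 's/o\["grip_width"\].round(4)/round(o["grip_width"],4)/' pp.py
python3 -c "
from pp import *
pp(0,.034,.22);pp(0,.034)"
```

```text
0 0.034 tgt [0.5122 0.2433 0.22  ] d [ 77.4 120.8 -48.5] rv [-0.052 -0.004 -0.128] f [ 0.5 -0.3 -0.2] 0.0349 7.35
0 0.034 tgt [0.5122 0.2433 0.118 ] d [  77.4  120.8 -150.5] rv [-0.052 -0.004 -0.128] f [ 0.5 -0.3 -0.2] 0.0349 7.35
```

```bash
python3 -m handwheel '[[[26,40,-16],[-0.017,0,-0.043],-0.8],[[52,80,-32],[-0.034,0,-0.086],-0.8],[[77,121,-48],[-0.052,-0.004,-0.128],-0.8],[[77,121,-80],[-0.052,-0.004,-0.128],-0.8],[[77,121,-80],[-0.052,-0.004,-0.128],-0.8]]' 60
python3 snap.py w5
python3 -c "
from pp import *
pp(0,.034)"
```

```text
time: 7.98
tcp_pos: [0.5094, 0.2428, 0.1859]
eef_rot: [0.976, 0.217, -0.003, 0.001]
wrist_force: [-0.5, -0.5, 0.3]
grip_width: 0.0089
7.975 [0.50942321 0.24283154 0.18591862] [ 9.76095674e-01  2.17313600e-01 -3.35515168e-03  8.81520236e-04] [-0.14452288  0.39133827 -0.47976922  1.83541573  0.21364314  0.9730302
 -1.84823999] [-0.51726709 -0.48407669  0.3130727 ] 0.008887317607937569
0 0.034 tgt [0.5122 0.2433 0.118 ] d [  1.5   0.3 -69.9] rv [ 0.002 -0.003 -0.001] f [-0.6  0.4  0.4] 0.0089 8.03
```

View pics/w5.png

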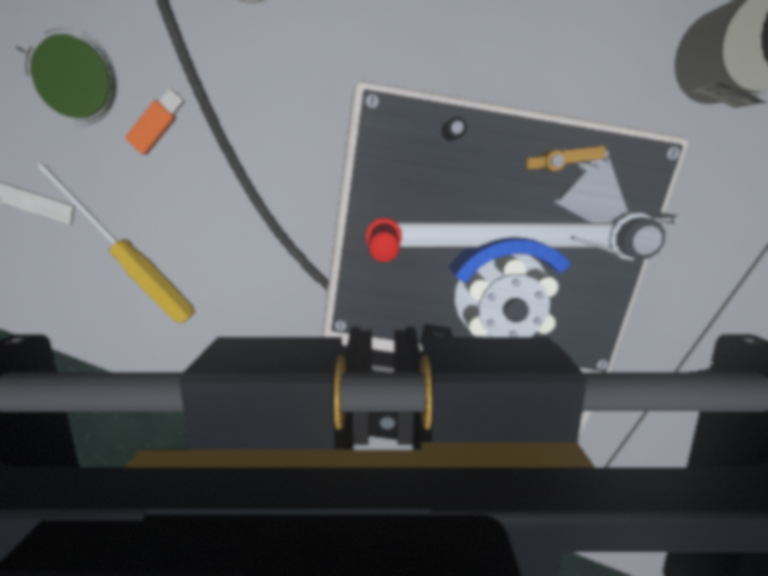

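The post at (384,240) is in line with the finger gap at x≈384. The stop is at (455,128), and nothing lies below the fingers, so I go down.

```bash
python3 -m handwheel '[[[1,0,-35],[0,0,0],-0.8],[[2,0,-69],[0,0,0],-0.8],[[2,0,-69],[0,0,0],-0.8]]'
python3 -c "
from pp import *
pp(0,.034)
for th in np.arange(0,.41,.1): pp(th,.0165)"; python3 snap.py w6
```

```text
time: 8.4
tcp_pos: [0.5131, 0.2422, 0.1195]
eef_rot: [0.976, 0.216, -0.001, 0.001]
wrist_force: [0.0, 0.1, 0.9]
grip_width: 0.0088
0 0.034 tgt [0.5122 0.2433 0.118 ] d [-0.9  1.1 -1.5] rv [ 0.002 -0.002  0.001] f [0.  0.1 0.9] 0.0088 8.4
0.0 0.0165 tgt [0.528  0.2507 0.118 ] d [15.   8.5 -1.5] rv [ 0.002 -0.002  0.001] f [0.  0.1 0.9] 0.0088 8.4
0.1 0.0165 tgt [0.5406 0.2576 0.118 ] d [27.5 15.4 -1.5] rv [ 0.002 -0.002 -0.099] f [0.  0.1 0.9] 0.0088 8.4
0.2 0.0165 tgt [0.5537 0.2632 0.118 ] d [40.6 21.  -1.5] rv [ 0.002 -0.002 -0.199] f [0.  0.1 0.9] 0.0088 8.4
0.30000000000000004 0.0165 tgt [0.5674 0.2674 0.118 ] d [54.3 25.2 -1.5] rv [ 0.001 -0.002 -0.299] f [0.  0.1 0.9] 0.0088 8.4
0.4 0.0165 tgt [0.5814 0.2703 0.118 ] d [68.3 28.1 -1.5] rv [ 0.001 -0.002 -0.399] f [0.  0.1 0.9] 0.0088 8.4
8.4 [0.51306881 0.24222732 0.11949738] [ 9.76400276e-01  2.15964336e-01 -1.21804528e-03  6.50996844e-04] [-0.16944241  0.47381228 -0.45100812  1.88957713  0.270638    0.84089388
 -1.89526359] [0.04337449 0.09065864 0.90767024] 0.008812751582551504
```

View pics/w6.png

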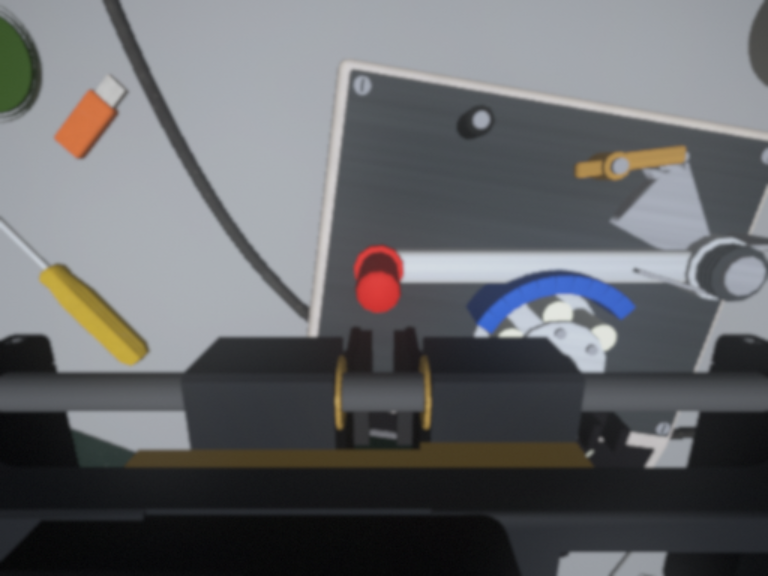

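```bash
python3 -m handwheel '[[[7,5,-1],[0,0,0],-0.8],[[15,9,-1],[0,0,0],-0.8],[[21,12,-1],[0,0,-0.05],-0.8],[[27,15,-1],[0,0,-0.1],-0.8],[[27,15,-1],[0,0,-0.1],-0.8]]'
python3 -c "
from pp import *
for th in (.1,.15,.2,.3,.4): pp(th,.0165)"; python3 snap.py w7
```

```text
time: 9.07
tcp_pos: [0.5398, 0.258, 0.1197]
eef_rot: [0.986, 0.167, -0.002, 0.001]
wrist_force: [-6.2, -3.9, 4.6]
grip_width: 0.0087
0.1 0.0165 tgt [0.5406 0.2576 0.118 ] d [ 0.8 -0.4 -1.7] rv [ 0.003 -0.003  0.001] f [-6.2 -3.9  4.6] 0.0087 9.07
0.15 0.0165 tgt [0.5471 0.2606 0.118 ] d [ 7.3  2.5 -1.7] rv [ 0.003 -0.003 -0.049] f [-6.2 -3.9  4.6] 0.0087 9.07
0.2 0.0165 tgt [0.5537 0.2632 0.118 ] d [14.   5.1 -1.7] rv [ 0.003 -0.004 -0.099] f [-6.2 -3.9  4.6] 0.0087 9.07
0.3 0.0165 tgt [0.5674 0.2674 0.118 ] d [27.6  9.4 -1.7] rv [ 0.003 -0.004 -0.199] f [-6.2 -3.9  4.6] 0.0087 9.07
0.4 0.0165 tgt [0.5814 0.2703 0.118 ] d [41.6 12.3 -1.7] rv [ 0.003 -0.004 -0.299] f [-6.2 -3.9  4.6] 0.0087 9.07
9.075 [0.5397518  0.2580463  0.11971411] [ 0.98593382  0.16712004 -0.00193364  0.00128523] [-0.20571464  0.51243579 -0.41813042  1.81660579  0.26410558  0.87221802
 -1.9832935 ] [-6.21234988 -3.92021161  4.63119877] 0.008677796289090274
```

View pics/w7.png

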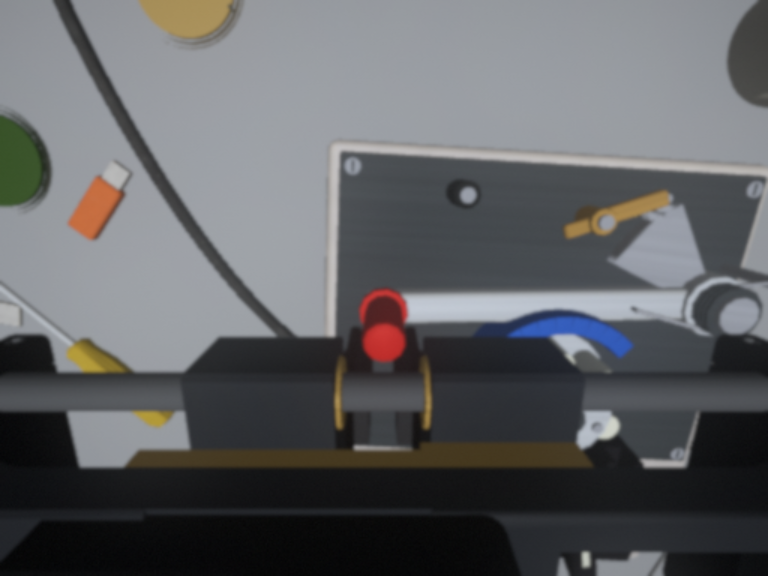

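The post sits centred in the gap at (384,340) and the contact force is about 7 N. I carry on along the arc.

```bash
python3 -m handwheel '[[[7,3,0],[0,0,-0.05],-0.8],[[14,5,0],[0,0,-0.1],-0.8],[[21,7,0],[0,0,-0.15],-0.8],[[28,9,0],[0,0,-0.2],-0.8],[[35,11,0],[0,0,-0.25],-0.8]]'
python3 -c "
from pp import *
for th in (.3,.35,.4,): pp(th,.0165)"
python3 -m handwheel '[[[3,1,0],[0,0,-0.03],-0.8],[[7,1,0],[0,0,-0.05],-0.8],[[7,1,0],[0,0,-0.05],-0.8]]'
python3 -c "
from pp import *
for th in (.35,.4,): pp(th,.0165)
print(robot.get_obs()['joints'][6])"; python3 snap.py w8
```

```text
time: 9.75
tcp_pos: [0.573, 0.2697, 0.1197]
eef_rot: [0.999, 0.043, -0.003, 0.001]
wrist_force: [-9.3, -3.7, 6.0]
grip_width: 0.0085
0.3 0.0165 tgt [0.5674 0.2674 0.118 ] d [-5.6 -2.2 -1.7] rv [ 0.003 -0.007  0.051] f [-9.3 -3.7  6. ] 0.0085 9.75
0.35 0.0165 tgt [0.5743 0.269  0.118 ] d [ 1.3 -0.6 -1.7] rv [ 0.003 -0.007  0.001] f [-9.3 -3.7  6. ] 0.0085 9.75
0.4 0.0165 tgt [0.5814 0.2703 0.118 ] d [ 8.4  0.6 -1.7] rv [ 0.003 -0.007 -0.049] f [-9.3 -3.7  6. ] 0.0085 9.75
time: 10.12
tcp_pos: [0.5796, 0.271, 0.1197]
eef_rot: [1.0, 0.018, -0.004, 0.001]
wrist_force: [-10.7, -2.7, 6.7]
grip_width: 0.0086
0.35 0.0165 tgt [0.5743 0.269  0.118 ] d [-5.2 -1.9 -1.7] rv [ 0.003 -0.007  0.049] f [-10.7  -2.7   6.7] 0.0086 10.12
0.4 0.0165 tgt [0.5814 0.2703 0.118 ] d [ 1.8 -0.7 -1.7] rv [ 0.003 -0.007 -0.001] f [-10.7  -2.7   6.7] 0.0086 10.12
-2.2234105635172257
10.125 [0.57956039 0.27096224 0.11966745] [ 0.99982203  0.01845371 -0.00366981  0.00137725] [-0.26353345  0.55997466 -0.33570274  1.71589896  0.22156308  0.91109913
 -2.22341056] [-10.66913344  -2.66356472   6.656305  ] 0.008607029100489865
```

View pics/w8.png

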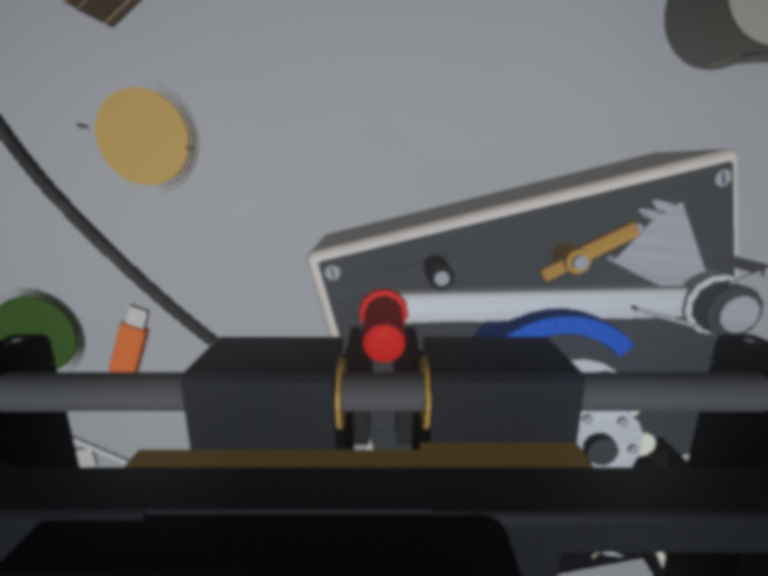

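```bash
for i in 1; do python3 -m handwheel '[[[2,0,0],[0,0,-0.01],-0.8],[[2,0,0],[0,0,-0.01],-0.8]]'; python3 -m handwheel '[[[2,0,0],[0,0,-0.01],-0.8],[[2,0,0],[0,0,-0.01],-0.8]]';  python3 -m handwheel '[[[2,0,0],[0,0,0],-0.8],[[2,0,0],[0,0,0],-0.8]]'; done
```

```text
time: 10.42
tcp_pos: [0.5813, 0.2712, 0.1197]
eef_rot: [1.0, 0.014, -0.004, 0.001]
wrist_force: [-10.4, -2.1, 6.9]
grip_width: 0.0089
time: 10.68
tcp_pos: [0.5828, 0.2714, 0.1197]
eef_rot: [1.0, 0.009, -0.004, 0.001]
wrist_force: [-11.5, -2.2, 7.1]
grip_width: 0.0087
time: 10.92
tcp_pos: [0.583, 0.2715, 0.1196]
eef_rot: [1.0, 0.009, -0.006, 0.002]
wrist_force: [-16.1, -2.3, 9.9]
grip_width: 0.009
```

```bash
python3 -m handwheel '[[[2,0,0],[0,0,0],-0.8],[[3,0,0],[0,0,0],-0.8],[[3,0,0],[0,0,0],-0.8],[[3,0,0],[0,0,0],-0.8]]'; python3 -m handwheel '[[[0,0,0],[0,0,0],-0.8],[[0,0,0],[0,0,0],-0.8],[[0,0,0],[0,0,0],-0.8],[[0,0,0],[0,0,0],-0.8]]'; python3 snap.py w9; python3 - <<'E'
from plant import robot
from h import *
for n in("top","scene"):
    s=robot.snapshot(n);np.savez(n+"9.npz",**s)
    c=s["color"][150:280,210:335] if n=="top" else s["color"][150:245,205:320]
    cv2.imwrite(f"pics/{n}9.png",cv2.resize(c,None,fx=4.6,fy=4.6,interpolation=cv2.INTER_CUBIC))
E
```

```text
time: 11.42
tcp_pos: [0.5832, 0.2715, 0.1194]
eef_rot: [1.0, 0.009, -0.009, 0.003]
wrist_force: [-21.1, -3.3, 14.1]
grip_width: 0.0089
time: 11.92
tcp_pos: [0.5832, 0.2715, 0.1194]
eef_rot: [1.0, 0.009, -0.009, 0.003]
wrist_force: [-20.4, -3.8, 13.7]
grip_width: 0.0088
11.925 [0.58320872 0.27152446 0.11943093] [ 0.99991447  0.0093969  -0.00873057  0.00255576] [-0.2649153   0.56908477 -0.33179601  1.69970892  0.21546261  0.92709375
 -2.23308999] [-20.36234     -3.80973061  13.66127582] 0.008798233975298995
```

View pics/w9.png

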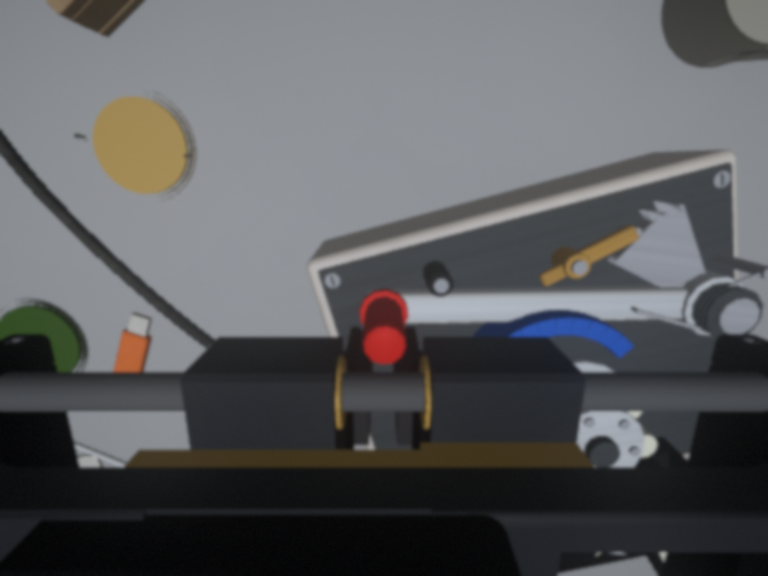

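View pics/scene9.png

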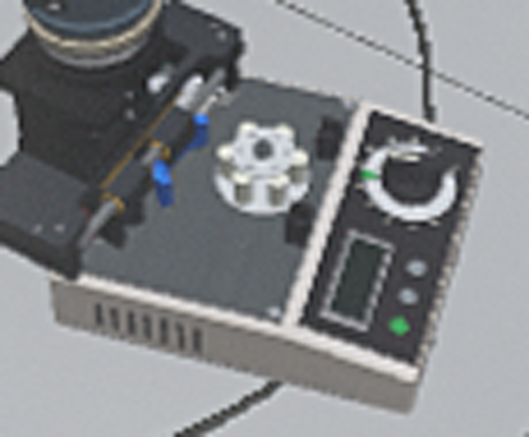

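View pics/top9.png

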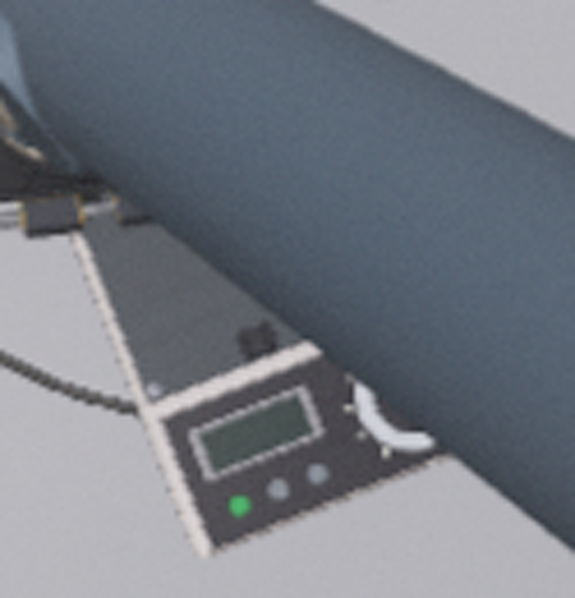

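```bash
python3 -c "
from plant import robot
print(robot.hand_in()); o=robot.get_obs(); print(o['time'],o['tcp_pos'],o['wrist_force'])"
```

```text
the job is handed in; nothing more can be done
None
the job is handed in; nothing more can be done
```

I did both steps in the order asked and handed the job in at about 12 s, with the gripper still pressing the post against the rubber stop.

- **Speed knob:** I gripped the bar and turned it about 100° clockwise, then let go. A picture taken after release put the white line at about 13–16° and the green mark at 14.4°. That is within about 2° of the middle, and the mark reaches 7° to each side. The last scene view still showed the green mark, but it was too coarse to measure the line again, and the arm hid the knob in the top view.
- **Clamp arm:** I pushed the post from the front with the nearly closed fingers, about 56 mm along its arc (about 0.40 rad by TCP position). The tool then stopped moving (0.2 mm over the last 3 mm commanded) while the push rose from about 11 N to about 21 N. It held at about 20 N with no movement over the next 0.5 s. The last wrist picture shows the bar against the stop. I judged the ratchet clicks from the travel, because nothing reports them directly.
- **Other readings:** While pressing, there was also an upward force of about 14 N on the tool, probably friction at the post, and total wrist force stayed near 25 N. No contact with the other items showed in the pictures or forces. I did not measure their positions again at the end.

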